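Cover the primer pot and start the stirrer

ROBOT

A 7-joint arm with a two-finger parallel gripper is mounted at the origin on the work surface. World frame = base frame: x ahead of the robot, y to its left, z up, the work surface at z = 0. Lengths are in m, angles in rad, forces in N, time in s.
With the tool pointing down it reaches from about 0.425 to 0.925 m from the base axis. Payload 6.8 kg.
Tool frame: the origin (TCP) lies at the very end of the fingers, on their centre line; the grasp point (between the pads) lies 19 mm behind it; z points along the fingers, y is the line along which they close (so a half turn about z gives the same grasp; the last joint's range is limited). The gripper opens to 85 mm and grips with 20 to 120 N. Pads are 22 mm wide; open, the fingers measure 114 mm over their backs; the gripper's body (76 mm by 85 mm) begins 54 mm behind the grasp point. The pads swing forward as they close: fully open they stand 13 mm farther back than shut.
Start: joints at [1.159, 0.477, 0.022, 1.555, -0.011, 1.109, -0.083], TCP at [0.202, -0.644, 0.231] pointing down, gripper open.
Joint ranges: [-2.96, 2.96], [-0.34, 2.1], [-1.41, 1.46], [0.24, 2.44], [-1.37, 4.51], [0.17, 1.92], [-2.96, 2.96]. Speed limits (rad/s): [2.39, 2.39, 3.14, 3.14, 3.14, 3.14, 3.14].

INTERFACE

Orientations are given as a rotation vector (axis times angle).
In Python, from bench import r gives the robot as it stands. The module is installed in compiled form; this text tells all that it offers.
- The arm moves only by the tool servo_tool, never from a script. Its argument "commands" is a list of rows, each a list of 7 numbers: the turn, a rotation vector about the world's x, y, z in degrees, then the shift along the world's x, y, z in mm, then the closure, from 0 (fully open) to 1 (shut). A call has 1 to 5 rows; each row is the pose to reach, as a shift and turn from the pose commanded when the call began; what a row does not reach only later rows make up. A row lasts 1/12 s, in which the tool goes at most 41.7 mm and 7.16 degrees, less where a joint would pass 70% of its speed; a pose out of reach is approached as far as the arm can. A call with a gripper value outside its range is refused whole. The fingers move at their own pace and stop on an object; "force" is the grip in N (left out, the last holds). Time passes only in rows, so rows that repeat a pose let the fingers close. It gives the time, the measured TCP pose, the force, the opening and the grip force at its end, in the units of the state.
- r.get_obs(): the state, without advancing time (a new reading comes with each control period).
- r.grab_frame(name): name is "scene" or "top" or "wrist"; returns (picture, depth): 480x640x3 uint8, blue, green, red; 480x640 float32, m along the optical axis (not along the pixel's ray), 0 where there is no reading.
- r.camera_info(name): a dict with "vertical_fov" (degrees; the focal length in pixels is half the picture's height over the tangent of half this angle, whatever the lens; pixels are square), "cx", "cy" (the principal point, pixels), "cam_to_world" (4x4, takes a point from camera to world coordinates); the wrist camera has in their place "T_tool_cam" (4x4, takes a point from camera to tool coordinates, whose origin is the TCP and whose axes are the flange's). Camera axes: x right, y up, looking along -z (the intrinsics and any distortion apply to the point x, -y, -z); pixel columns grow to the right and rows downward; lengths in m; the calibration is good to about 2 mm. A picture is of the moment at which its call begins: read the wrist's pose just before it. camera_info takes no time and is no camera call.
- r.hand_in(): hands the job in; it is judged then, once.
The state is a dict: "clock": time; "joints": joint angles; "qvel": joint speeds; "tau": joint torques, N m; "tcp_pos": TCP position; "orientation": TCP orientation; "contact_force": force on the tool from outside, world axes, zero at the start; "moment": the same for the moment, N m; "grip_width": finger opening in m; "gripper_force": force on a finger pad.
Only numpy, scipy, OpenCV 4.12 (cv2) and the standard library are available. Lean on these libraries where they do the work, as an engineer would, in place of code of your own. Each camera call takes 0.05 s, during which the arm holds its last target. There are 200 camera calls.

TASK

Close the open steel pot of the blue primer stirrer with its loose cover (aluminium disc, orange grip): set it gently onto the rim, without dropping it, so that it sits level and fully seated, and let go. Only then start the stirrer by turning its yellow switch clockwise (seen from above) until it clicks past its detent into the on position. Leave the suction lifter, the bottle and the tape roll where they are.

Things in the scene. Friction and masses are not known exactly. Their poses are not given: they have to be found in the camera images.
- cover: Loose round cover, about 0.25 kg. Origin: centre of its underside, z up. From the origin upward: a white plastic plug 120 mm in diameter and 12 mm thick (lower edge chamfered 4 mm), an aluminium disc 156 mm in diameter and 6 mm thick (z 12 to 18 mm), and an orange upright cylindrical grip 30 mm in diameter, 36 mm tall (z 18 to 54 mm) on the axis. It starts lying on its plug on the bench, grip up.
- cover_seat (a point): Point on the cover's axis at the height of the disc's underside, 12 mm above the cover's origin: lies at the pot_rim point when the cover is seated.
- stirrer: Fixed blue box, 350 mm along its x, 190 mm along its y, deck 55 mm above the bench. Origin: centre of its underside on the bench, z up. An open steel pot stands on the deck, its axis at x = -95 mm; the switch's axis is at x = +95 mm (y = 0 for both).
- pot_rim (a point): Centre of the pot's mouth at rim height, 125 mm above the bench. The pot is 144 mm outside diameter, wall 6 mm (132 mm inside), 70 mm tall above the deck; the cover's plug goes inside, its disc rests on the rim.
- switch (a joint): Angle of the yellow rotary switch in rad, upright axis, growing clockwise seen from above: 0 = off (bar along the stirrer's x), 1.2 = on (end stop, about 69 degrees). A spring detent pushes it back to 0 below 0.6 and on to 1.2 above 0.6; it takes about 0.15 N m at most.
- switch_grip (a point): On the switch's axis at the height to grip, 92 mm above the bench. The grip bar is 61 mm long, 14 mm thick, 32 mm tall (its top 7 mm above this point) on a round disc 64 mm in diameter, whose top lies 23 mm below this point.
- lifter: Loose glass suction lifter to be left alone: black rubber cup 110 mm in diameter with a grey bar handle 100 mm long (along its x), 70 mm tall in all. Origin: centre of its underside.
- cleaner: Loose white bottle to be left alone, 70 mm in diameter, 170 mm tall. Origin: centre of its underside.
- tape: Loose roll of tan tape to be left alone, lying flat, 110 mm outside diameter, 40 mm tall. Origin: centre of its underside.
Mind the look-alikes: they are no part of the job. Of the things that look like the cover, the smallest one is meant.

How it is judged:
By the outcome, as a careful person would: the job done as asked, in the order asked, and still so for the second after the job is handed in, with the robot touching nothing.
It also fails if it takes over 54 s, if anything falls off the work surface, if the arm or the gripper's body presses on something with over 40 N, if the wrist force passes 120 N, or if a joint passes its speed limit or range.

## Working session

There is one attempt and no reset: what is moved stays moved. The work goes in short steps, Python scripts to look and compute and a tool call to move; the robot and the scene stay as the last step left them, time stands still between calls to the robot, and variables do not carry over. Pictures are saved under pics/ and viewed, at most 10 in all, crops included, and the job is handed in when it is done.

Besides the shell and the picture viewer there is one more tool, called after "Emit:" as name(argument=value, ...) on one line, values as JSON. servo_tool: Moves the arm, as the interface text tells. Its arguments: {"type":"object","properties":{"commands":{"type":"array"},"force":{"type":"number"}},"required":["commands"]}

```bash
mkdir -p pics
cat > h.py <<'E'
import numpy as np, cv2
from bench import r
def cam(n):
    i=r.camera_info(n); f=240/np.tan(np.radians(i["vertical_fov"])/2); return i,f
def world(n,depth,T=None):
    i,f=cam(n); v,u=np.mgrid[0:480,0:640]
    T=np.array(i["cam_to_world"]) if T is None else T
    P=np.stack([(u-i["cx"])/f*depth,-(v-i["cy"])/f*depth,-depth,np.ones_like(depth)],-1)
    W=(P@T.T)[...,:3]; W[depth==0]=np.nan; return W
E
python3 - <<'E'
from h import *
print(r.get_obs())
for n in("scene","top"):
    p,d=r.grab_frame(n); cv2.imwrite(f"pics/{n}.png",p); np.savez(f"{n}.npz",p=p,d=d,W=world(n,d)); print({k:v for k,v in r.camera_info(n).items()})
print(r.camera_info("wrist"))
E
```

```text
{'clock': 0.0, 'joints': array([ 1.15892299,  0.47782437,  0.02228417,  1.55645217, -0.01152982,
        1.10927116, -0.08311139]), 'qvel': array([-0.00162168, -0.00079686, -0.0012656 ,  0.00267899,  0.00010209,
        0.00011082, -0.00052258]), 'tau': array([ 1.15183325e-04, -5.96452439e+01,  1.60805516e+00, -2.81201380e+01,
        1.24207433e-02,  9.40084748e-03,  4.13057091e-05]), 'tcp_pos': array([ 0.20175969, -0.64352545,  0.23030804]), 'orientation': array([-3.10364140e+00, -4.75134016e-01,  5.65168689e-04]), 'contact_force': array([-0.03726757,  1.52443798, -0.26889818]), 'moment': array([ 0.00520282, -0.02284417,  0.0381049 ]), 'gripper_force': 0.0, 'grip_width': 0.08541546526548026}
{'vertical_fov': 50.679903036757786, 'cx': 321.00288116497256, 'cy': 243.45929412918517, 'cam_to_world': array([[ 0.81090206, -0.40964527,  0.41788587,  1.04416383],
       [ 0.5851531 ,  0.56054474, -0.58599099, -0.83566641],
       [ 0.0058047 ,  0.71970852,  0.69425209,  1.06002229],
       [ 0.        ,  0.        ,  0.        ,  1.        ]])}
{'vertical_fov': 46.980674163603716, 'cx': 321.50870876375467, 'cy': 239.60748731996384, 'cam_to_world': array([[ 0.01405442,  0.99746174, -0.06980362,  0.39787679],
       [-0.9998358 ,  0.01481785,  0.01043117, -0.03656555],
       [ 0.01143904,  0.06964555,  0.99750621,  1.49052226],
       [ 0.        ,  0.        ,  0.        ,  1.        ]])}
{'vertical_fov': 68.55411399222837, 'cx': 324.8246482705068, 'cy': 242.82677440078362, 'T_tool_cam': array([[ 7.52709569e-04,  9.61411653e-01,  2.75112826e-01,
         7.02010225e-02],
       [ 9.99999512e-01, -5.47603546e-04, -8.22341781e-04,
         3.49146600e-04],
       [-6.39956211e-04,  2.75113311e-01, -9.61411596e-01,
        -1.42264794e-01],
       [ 0.00000000e+00,  0.00000000e+00,  0.00000000e+00,
         1.00000000e+00]])}
```

View pics/scene.png

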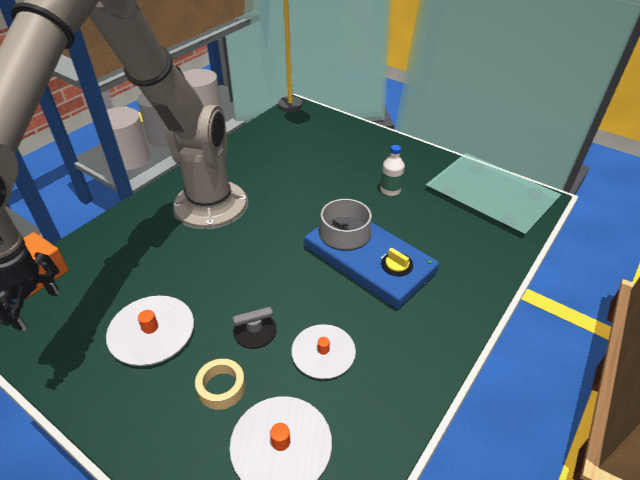

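View pics/top.png

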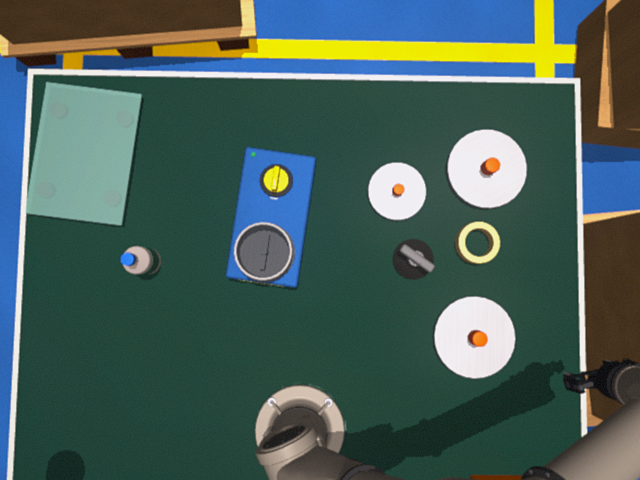

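The scene holds three look-alikes, with these pixels in the top view: small disc (397,191), large disc (487,168) and large disc (475,337). The small one fits "smallest". Also visible are the lifter (413,258), tape (478,243), bottle (140,261), pot (263,250) and switch (275,180). Next I measure these and make a crop to confirm.

```bash
cat > m.py <<'E'
from h import *
def circ(P):
    A=np.c_[2*P[:,:2],np.ones(len(P))]; s=np.linalg.lstsq(A,(P[:,:2]**2).sum(1),rcond=None)[0]
    return s[:2],np.sqrt(s[2]+s[:2]@s[:2])
if __name__=="__main__":
  for n in("top","scene"):
    z=np.load(n+".npz"); p,W=z["p"],z["W"]; hsv=cv2.cvtColor(p,cv2.COLOR_BGR2HSV); Z=W[...,2]
    H,S,V=[hsv[...,k].astype(int) for k in range(3)]
    print(n,"bench z",np.nanmedian(Z[300:330,330:400]))
    disc=(S<60)&(V>130)&(Z>.005)&(Z<.03)&(W[...,0]>.2)
    k,l,st,c=cv2.connectedComponentsWithStats(disc.astype(np.uint8))
    for j in range(1,k):
        if st[j,4]>600:
            m=(l==j).astype(np.uint8); cn=max(cv2.findContours(m,0,cv2.CHAIN_APPROX_NONE)[0],key=len)[:,0]
            h=cv2.convexHull(cn)[:,0]; q,rad=circ(W[h[:,1],h[:,0]]); print(" disc px",c[j],q,rad,"z",np.nanmedian(Z[l==j]))
    og=(H<14)&(S>180)&(V>120)&(Z>.05)&(Z<.075)&(W[...,0]>.2)
    k,l,st,c=cv2.connectedComponentsWithStats(og.astype(np.uint8))
    for j in range(1,k):
        if st[j,4]>15: print(" grip px",c[j],np.nanmean(W[l==j],0),st[j,4])
    y=(H>22)&(H<35)&(S>150)&(V>100)&(Z>.06)&(Z<.12)
    for lo,hi in((.06,.08),(.094,.106)):
        m=y&(Z>lo)&(Z<hi); Q=W[m]
        e,v=np.linalg.eigh(np.cov(Q[:,:2].T)); print(" yellow",len(Q),Q.mean(0),(Q[:,:2].min(0)+Q[:,:2].max(0))/2,"axis deg",np.degrees(np.arctan2(v[1,1],v[0,1])), "sd",np.sqrt(e))
    c0=np.array([.37,.07]) 
    b=(H>100)&(H<125)&(S>150)&(Z>.045)&(Z<.065)
    Q=W[b][:,:2]; rc=cv2.minAreaRect(Q.astype(np.float32)*1000); print(" deck",rc, np.nanmedian(Z[b]))
    rim=(Z>.115)&(Z<.135)&(S<80)&(np.hypot(W[...,0]-rc[0][0]/1000,W[...,1]-rc[0][1]/1000)<.2)
    k,l,st,c=cv2.connectedComponentsWithStats(rim.astype(np.uint8)); j=1+st[1:,4].argmax()
    m=(l==j).astype(np.uint8); P=W[l==j]; q,rad=circ(P); print(" rim",c[j],q,rad,np.nanmedian(P[:,2]),len(P))
  p=cv2.imread("pics/top.png"); cv2.imwrite("pics/crop.png",cv2.resize(p[120:300,215:455],None,fx=3,fy=3,interpolation=cv2.INTER_CUBIC))
E
python3 m.py
```

```text
top bench z -0.0005550355077240665
 disc px [486.35107355 168.44563728] [ 0.70100851 -0.49553408] 0.106605784131945 z 0.024092716113345514
 disc px [396.50809717 190.83481781] [ 0.6364353  -0.25287983] 0.0776798041376678 z 0.017505965234484444
 disc px [473.82972306 328.60296134] [ 0.25403042 -0.45853174] 0.1040265320634213 z 0.024034611025418817
 grip px [496.17391304 162.82608696] [ 0.70480122 -0.50444748  0.07194247] 23
 grip px [487.44444444 167.11111111] [ 0.69344759 -0.48203315  0.07027564] 27
 grip px [474.46666667 335.83333333] [ 0.25653769 -0.4459194   0.06959955] 30
 yellow 335 [0.65137567 0.06921818 0.0686399 ] [0.65120907 0.06921528] axis deg 80.87799441034963 sd [0.0155846  0.01868266]
 yellow 102 [0.6556948  0.06898746 0.09861376] [0.65218893 0.06936881] axis deg 172.53822873008707 sd [0.00442267 0.01766568]
 deck ((558.5419311523438, 82.32652282714844), (190.07481384277344, 349.6357116699219), 82.49224853515625) 0.05425881334033833
 rim [261.77173913 250.14347826] [0.46417529 0.09434748] 0.06859567041854951 0.123739993030071 460
scene bench z -0.0010929784746240845
 di
[... 528 characters left out ...]
[146.76419214 318.88209607] [ 0.25862518 -0.46320316  0.06734447] 229
 grip px [323.30769231 341.85897436] [ 0.64008361 -0.25631992  0.05312345] 78
 grip px [279.72580645 434.58064516] [ 0.70626721 -0.50032542  0.06922577] 310
 yellow 223 [0.65728267 0.05552109 0.0691289 ] [0.65585155 0.0603888 ] axis deg 179.518396802595 sd [0.00914928 0.01760101]
 yellow 65 [0.6305324  0.11617488 0.09717837] [0.17864225 0.89067107] axis deg 120.89328096147572 sd [0.01405595 0.33540428]
 deck ((-75.302001953125, 162.49705505371094), (194.64064025878906, 1636.634765625), 82.51631927490234) 0.053330548966621594
 rim [226.         173.29411765] [0.04214436 0.02427408] 0.023111651405474627 0.1259468043420806 17
```

View pics/crop.png

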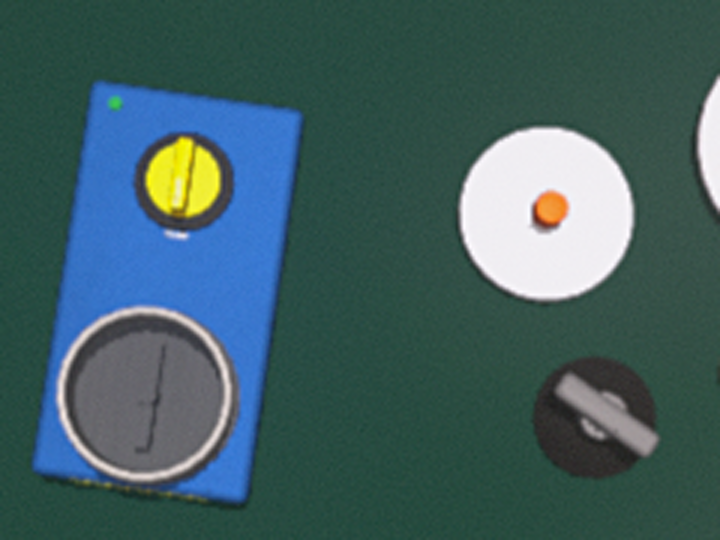

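The crop confirms it: the small white disc with the orange grip (crop 550,210) has a measured diameter of about 155 mm, while the other two are about 210 mm. The pot rim at (0.464, 0.094), the deck rectangle of 190x350 mm and the yaw of -7.5° agree with the given sizes. Now I move above the cover at (0.6375, -0.253).

Emit:
servo_tool(commands=[[0, 0, 4.5, 22, 19.5, -4, 0], [0, 0, 9, 44, 39, -8, 0], [0, 0, 13.5, 65, 58.5, -12, 0], [0, 0, 18, 87, 78, -16, 0], [0, 0, 22.5, 109, 97.5, -20, 0]], force=50)

```text
clock: 0.52
tcp_pos: [0.3116, -0.5453, 0.2107]
orientation: [-2.95, -1.077, 0.0]
contact_force: [0.4, 0.7, 0.8]
grip_width: 0.0855
gripper_force: 0.0
```

Emit:
servo_tool(commands=[[0, 0, 4.5, 22, 19.5, -4, 0], [0, 0, 9, 44, 39, -8, 0], [0, 0, 13.5, 65, 58.5, -12, 0], [0, 0, 18, 87, 78, -16, 0], [0, 0, 22.5, 109, 97.5, -20, 0]])

```text
clock: 0.93
tcp_pos: [0.4205, -0.4479, 0.1908]
orientation: [-2.684, -1.632, 0.0]
contact_force: [0.5, 0.3, 0.8]
grip_width: 0.0857
gripper_force: 0.0
```

Emit:
servo_tool(commands=[[0, 0, 4.5, 22, 19.5, -4, 0], [0, 0, 9, 44, 39, -8, 0], [0, 0, 13.5, 65, 58.5, -12, 0], [0, 0, 18, 87, 78, -16, 0], [0, 0, 22.5, 109, 97.5, -20, 0]])

```text
clock: 1.35
tcp_pos: [0.5295, -0.3505, 0.1707]
orientation: [-2.314, -2.124, 0.001]
contact_force: [-0.2, -0.5, 1.2]
grip_width: 0.0855
gripper_force: 0.0
```

Emit:
servo_tool(commands=[[0, 0, 4.5, 22, 19.5, -4, 0], [0, 0, 9, 44, 39, -8, 0], [0, 0, 13.5, 65, 58.5, -12, 0], [0, 0, 22.5, 109, 97.5, -20, 0], [0, 0, 22.5, 109, 97.5, -20, 0]])

```text
clock: 1.77
tcp_pos: [0.6409, -0.2485, 0.1503]
orientation: [-1.845, -2.541, -0.006]
contact_force: [-0.4, 1.5, 0.1]
grip_width: 0.0853
gripper_force: 0.0
```

```bash
cat >> h.py <<'E'
from scipy.spatial.transform import Rotation as Ro
def tool():
    o=r.get_obs(); T=np.eye(4); T[:3,:3]=Ro.from_rotvec(o["orientation"]).as_matrix(); T[:3,3]=o["tcp_pos"]; return o,T
def wrist():
    o,T=tool(); p,d=r.grab_frame("wrist"); return o,p,d,world("wrist",d,T@np.array(r.camera_info("wrist")["T_tool_cam"]))
E
python3 - <<'E'
from h import *
from m import circ
o,p,d,W=wrist(); T=tool()[1]; cv2.imwrite("pics/w1.png",p)
print(o["clock"],o["tcp_pos"],"yaw y",np.degrees(np.arctan2(T[1,1],T[0,1])),"z",T[:3,2],o["joints"],o["contact_force"])
hsv=cv2.cvtColor(p,cv2.COLOR_BGR2HSV); H,S,V=[hsv[...,k].astype(int) for k in range(3)]; Z=W[...,2]
m=(H<14)&(S>150)&(V>90)&(Z>.045)&(Z<.065); Q=W[m]; print("grip top",m.sum(),circ(cv2.convexHull(Q[:,:2].astype(np.float32))[:,0]),np.median(Q[:,2]))
m=((S<60)&(V>110)&(Z>.008)&(Z<.025)); Q=W[m]; print("disc",m.sum(),np.median(Q[:,2])); h=cv2.convexHull(Q[:,:2].astype(np.float32))[:,0]; print(circ(h))
E
```

```text
1.7667 [ 0.64090898 -0.24851854  0.15034041] yaw y 18.106321757738645 z [ 0.0017749   0.00542985 -0.99998368] [ 0.57370288  0.61086462 -0.4307016   1.57014325  0.2799925   1.02242157
  0.37942895] [-0.35191974  1.53195474  0.08959971]
grip top 962 (array([ 0.6379524 , -0.25155581]), np.float64(0.013579032607182233)) 0.05344981135025845
disc 27645 0.017650817538056696
(array([ 0.60596395, -0.31447763]), np.float64(0.1387680710978302))
```

View pics/w1.png

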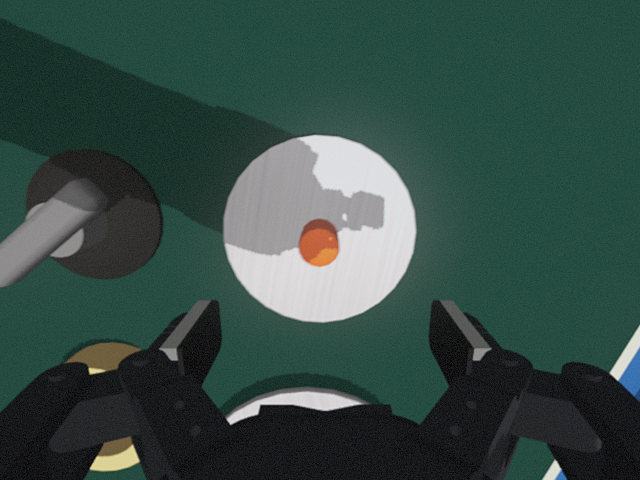

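The wrist view shows the cover at (320,228), its grip at (320,240), with clear space around. It measures (0.638, -0.252), matching the top view, and I'm above it, so I descend and grip.

Emit:
servo_tool(commands=[[0, 0, 0, 0, 1, 0, 0], [0, 0, 0, 0, 1, -30, 0], [0, 0, 0, 0, 1, -60, 0], [0, 0, 0, 0, 1, -90, 0], [0, 0, 0, 0, 1, -105, 0]])

```text
clock: 2.23
tcp_pos: [0.6344, -0.2545, 0.0425]
orientation: [-1.86, -2.525, 0.005]
contact_force: [-1.3, 0.0, -0.5]
grip_width: 0.0852
gripper_force: 0.0
```

Emit:
servo_tool(commands=[[0, 0, 0, 0, 0, -8, 0], [0, 0, 0, 0, 0, -14, 0], [0, 0, 0, 0, 0, -18, 0], [0, 0, 0, 0, 0, -20, 0], [0, 0, 0, 0, 0, -20, 0]])

```text
clock: 2.65
tcp_pos: [0.6385, -0.2534, 0.0272]
orientation: [1.859, 2.531, 0.001]
contact_force: [0.4, -0.4, -0.0]
grip_width: 0.0855
gripper_force: 0.0
```

Emit:
servo_tool(commands=[[0, 0, 0, 0, 0, 0, 0.3], [0, 0, 0, 0, 0, 0, 0.6], [0, 0, 0, 0, 0, 0, 0.8], [0, 0, 0, 0, 0, 0, 1], [0, 0, 0, 0, 0, 0, 1]], force=50)

```text
clock: 3.07
tcp_pos: [0.6383, -0.2532, 0.0269]
orientation: [1.859, 2.531, 0.0]
contact_force: [-0.6, 0.6, -0.6]
grip_width: 0.0287
gripper_force: 49.4
```

Emit:
servo_tool(commands=[[0, 0, 0, 0, 0, 0, 1], [0, 0, 0, 0, 0, 0, 1], [0, 0, 0, 0, 0, 0, 1], [0, 0, 0, 0, 0, 0, 1], [0, 0, 0, 0, 0, 0, 1]])

```text
clock: 3.48
tcp_pos: [0.6383, -0.2532, 0.0269]
orientation: [1.859, 2.531, 0.0]
contact_force: [-0.5, 0.3, 6.0]
grip_width: 0.0284
gripper_force: 49.7
```

Emit:
servo_tool(commands=[[0, 0, 0, 0, 0, 3, 1], [0, 0, 0, 0, 0, 10, 1], [0, 0, 0, 0, 0, 25, 1], [0, 0, 0, 0, 0, 45, 1], [0, 0, 0, 0, 0, 70, 1]])

```text
clock: 3.9
tcp_pos: [0.6367, -0.2527, 0.0963]
orientation: [-1.858, -2.53, 0.001]
contact_force: [0.5, 0.8, -3.4]
grip_width: 0.0286
gripper_force: 49.5
```

Emit:
servo_tool(commands=[[0, 0, 0, 0, 0, 25, 1], [0, 0, 0, 0, 0, 50, 1], [0, 0, 0, 0, 0, 75, 1], [0, 0, 0, 0, 0, 95, 1], [0, 0, 0, 0, 0, 105, 1]])

```text
clock: 4.32
tcp_pos: [0.6392, -0.2532, 0.2057]
orientation: [1.857, 2.528, 0.002]
contact_force: [1.2, -0.0, -1.0]
grip_width: 0.0287
gripper_force: 49.5
```

Emit:
servo_tool(commands=[[0, 0, 2, -5, 10, 0, 1], [0, 0, 5, -14, 28, 0, 1], [0, 0, 9, -24, 48, 0, 1], [0, 0, 13, -34, 68, 0, 1], [0, 0, 17, -44, 88, 0, 1]])

```text
clock: 4.73
tcp_pos: [0.5918, -0.1632, 0.1996]
orientation: [-1.456, -2.781, 0.001]
contact_force: [-0.2, 0.2, -1.9]
grip_width: 0.0286
gripper_force: 49.6
```

Run:
```python
from h import *
from m import circ
o,p,d,W=wrist(); T=tool()[1]; cv2.imwrite("pics/w2.png",p)
print(o["clock"],o["tcp_pos"],"yaw y",np.degrees(np.arctan2(T[1,1],T[0,1])),o["grip_width"],o["joints"])
L=(W-T[:3,3])@T[:3,:3]; hsv=cv2.cvtColor(p,cv2.COLOR_BGR2HSV); S,V=hsv[...,1],hsv[...,2]
m=(S<60)&(V>80)&(L[...,2]>-.005)&(L[...,2]<.03)&(np.hypot(L[...,0],L[...,1])<.09)
Q=L[m]; A=np.c_[Q[:,:2],np.ones(len(Q))]; s=np.linalg.lstsq(A,Q[:,2],rcond=None)[0]; print(m.sum(),"plane slope deg",np.degrees(s[:2]),"z at axis",s[2])
```

```text
4.7333 [ 0.59176959 -0.16320317  0.19960272] yaw y 35.281056198240094 0.028579331815132163 [ 0.57295338  0.46452887 -0.54247486  1.70853131  0.26965712  1.04692762
  0.54678826]
56862 plane slope deg [0.23078323 0.02974482] z at axis 0.009311436262791262
```

View pics/w2.png

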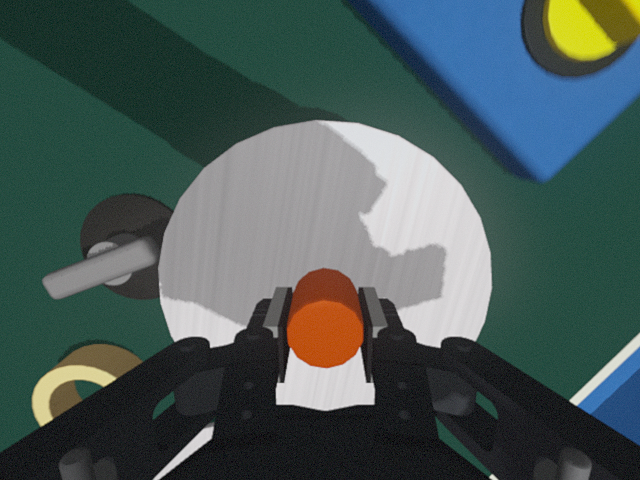

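The wrist view shows the cover held centrally, grip at (325,320) between the pads, and level to 0.2°. The disc top is 9.3 mm beyond the TCP, so the cover origin is 27.3 mm below the TCP. I carry it on to the pot.

Emit:
servo_tool(commands=[[0, 0, 3, -9, 18, 0, 1], [0, 0, 6, -18, 36, 0, 1], [0, 0, 9, -27, 54, 0, 1], [0, 0, 12, -36, 72, 0, 1], [0, 0, 15.5, -45, 90, 0, 1]])

```text
clock: 5.2
tcp_pos: [0.5469, -0.0737, 0.1999]
orientation: [-1.069, -2.951, 0.001]
contact_force: [-0.1, -0.1, -1.6]
grip_width: 0.0287
gripper_force: 49.6
```

Emit:
servo_tool(commands=[[0, 0, 3, -9, 18, 0, 1], [0, 0, 6, -18, 36, 0, 1], [0, 0, 9, -27, 54, 0, 1], [0, 0, 12, -36, 72, 0, 1], [0, 0, 15.5, -45, 90, 0, 1]])

```text
clock: 5.62
tcp_pos: [0.5029, 0.0166, 0.2012]
orientation: [-0.661, -3.071, 0.0]
contact_force: [-0.8, -0.4, -2.4]
grip_width: 0.0288
gripper_force: 49.6
```

Emit:
servo_tool(commands=[[0, 0, 4, -10, 20, 0, 1], [0, 0, 8, -20, 40, 0, 1], [0, 0, 12, -30, 60, 0, 1], [0, 0, 15, -37, 74, 0, 1], [0, 0, 16, -39.5, 79, 0, 1]])

```text
clock: 6.03
tcp_pos: [0.4629, 0.0969, 0.2015]
orientation: [0.223, 3.134, 0.001]
contact_force: [0.3, 0.9, -2.1]
grip_width: 0.0287
gripper_force: 49.6
```

Emit:
servo_tool(commands=[[0, 0, 0, 0, 0, 0, 1], [0, 0, 0, 0, 0, 0, 1], [0, 0, 0, 0, 0, 0, 1]])

```text
clock: 6.28
tcp_pos: [0.4651, 0.0926, 0.2012]
orientation: [0.24, 3.132, -0.001]
contact_force: [-0.5, 0.3, -2.3]
grip_width: 0.0288
gripper_force: 49.6
```

```bash
cat > disc.py <<'E'
from h import *
from scipy.optimize import least_squares
def top_disc(zlo,zhi,save):
    # disc centre from top camera: outline of the bright disc near the pot, projected at its measured height
    p,d=r.grab_frame("top"); cv2.imwrite(save,p); W=world("top",d); Z=W[...,2]
    m=(Z>zlo)&(Z<zhi)&(np.hypot(W[...,0]-.464,W[...,1]-.094)<.1); return p,W[m],m
E
python3 - <<'E'
from disc import *
from m import circ
o,T=tool(); print(o["clock"],o["tcp_pos"],"yaw y",np.degrees(np.arctan2(T[1,1],T[0,1])),"z",T[:3,2],o["joints"],o["contact_force"])
p,Q,m=top_disc(.175,.205,"pics/t3.png"); print(len(Q),np.median(Q,0))
h=cv2.convexHull(Q[:,:2].astype(np.float32))[:,0]
f=lambda s,P:np.hypot(P[:,0]-s[0],P[:,1]-s[1])-.078
s=least_squares(f,[.464,.094],args=(h,),loss="soft_l1",f_scale=.002); print("disc top-view",s.x,np.percentile(s.fun,[5,50,95]))
o,p,d,W=wrist(); L=(W-T[:3,3])@T[:3,:3]; hsv=cv2.cvtColor(p,cv2.COLOR_BGR2HSV); S=hsv[...,1]
mm=(S<60)&(L[...,2]>.004)&(L[...,2]<.014)&(np.hypot(L[...,0],L[...,1])<.09); k=mm.astype(np.uint8)
cn=max(cv2.findContours(k,0,cv2.CHAIN_APPROX_NONE)[0],key=len)[:,0]; E=L[cn[:,1],cn[:,0]]; E=E[(E[:,0]>.03)]
s=least_squares(f,[0,0],args=(E,),loss="soft_l1",f_scale=.001); print("disc in tool",s.x,np.percentile(s.fun,[5,50,95]),"world",(T[:3,:3]@[*s.x,0]+T[:3,3]))
E
```

```text
6.2833 [0.46505458 0.09263007 0.20120257] yaw y 81.25442446465156 z [ 5.98276645e-05 -4.58239233e-04 -9.99999893e-01] [ 0.4137849   0.28704054 -0.85630325  2.00927798  0.2650261   0.9582061
  0.84153332] [-0.50708677  0.28042097 -2.33864305]
613 [0.49556639 0.042947   0.19164697]
disc top-view [0.46351455 0.09361282] [-0.00696675  0.00029758  0.00098733]
disc in tool [-0.00027846 -0.00038001] [-6.22847856e-04 -3.52666266e-05  4.34470554e-04] world [0.46527203 0.09221214 0.20120278]
```

View pics/t3.png

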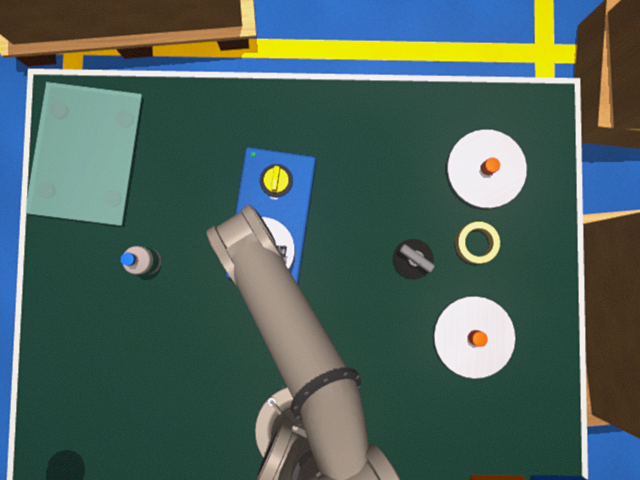

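The top view shows the arm over the pot, with the cover's disc visible at (275,240). The disc centre agrees with the pot axis to about 2 mm, so I correct by (-0.5, +1.5) mm. Seating should come at TCP z ≈ 0.140.

Emit:
servo_tool(commands=[[0, 0, 0, -0.5, 1.5, -5, 1], [0, 0, 0, -0.5, 1.5, -15, 1], [0, 0, 0, -0.5, 1.5, -27, 1], [0, 0, 0, -0.5, 1.5, -36, 1], [0, 0, 0, -0.5, 1.5, -42, 1]])

```text
clock: 6.8
tcp_pos: [0.4629, 0.095, 0.1573]
orientation: [-0.235, -3.13, 0.001]
contact_force: [-0.2, -1.0, -2.6]
grip_width: 0.0288
gripper_force: 49.6
```

Emit:
servo_tool(commands=[[0, 0, 0, 0, 0, -3, 1], [0, 0, 0, 0, 0, -6, 1], [0, 0, 0, 0, 0, -9, 1], [0, 0, 0, 0, 0, -12, 1], [0, 0, 0, 0, 0, -14, 1]])

```text
clock: 7.22
tcp_pos: [0.4641, 0.0954, 0.1452]
orientation: [0.235, 3.132, 0.0]
contact_force: [-0.1, -0.8, -1.4]
grip_width: 0.0285
gripper_force: 49.6
```

Emit:
servo_tool(commands=[[0, 0, 0, 0, 0, -0.6, 1], [0, 0, 0, 0, 0, -1.2, 1], [0, 0, 0, 0, 0, -1.8, 1], [0, 0, 0, 0, 0, -2.4, 1], [0, 0, 0, 0, 0, -3, 1]])

```text
clock: 7.63
tcp_pos: [0.464, 0.0954, 0.1424]
orientation: [0.235, 3.132, 0.0]
contact_force: [-0.1, -0.3, -1.8]
grip_width: 0.0286
gripper_force: 49.6
```

Emit:
servo_tool(commands=[[0, 0, 0, 0, 0, -0.3, 1], [0, 0, 0, 0, 0, -0.6, 1], [0, 0, 0, 0, 0, -0.9, 1], [0, 0, 0, 0, 0, -1.2, 1], [0, 0, 0, 0, 0, -1.5, 1]])

```text
clock: 8.05
tcp_pos: [0.4639, 0.0954, 0.1408]
orientation: [-0.235, -3.133, -0.0]
contact_force: [0.4, -0.4, -2.8]
grip_width: 0.0286
gripper_force: 49.6
```

Emit:
servo_tool(commands=[[0, 0, 0, 0, 0, -0.2, 1], [0, 0, 0, 0, 0, -0.4, 1], [0, 0, 0, 0, 0, -0.6, 1], [0, 0, 0, 0, 0, -0.6, 1], [0, 0, 0, 0, 0, -0.6, 1]])

```text
clock: 8.47
tcp_pos: [0.4639, 0.0954, 0.1402]
orientation: [-0.235, -3.133, -0.0]
contact_force: [-0.2, -1.0, -2.5]
grip_width: 0.0286
gripper_force: 49.6
```

Emit:
servo_tool(commands=[[0, 0, 0, 0, 0, -0.2, 1], [0, 0, 0, 0, 0, -0.4, 1], [0, 0, 0, 0, 0, -0.6, 1], [0, 0, 0, 0, 0, -0.6, 1], [0, 0, 0, 0, 0, -0.6, 1]])

```text
clock: 8.88
tcp_pos: [0.464, 0.0954, 0.1398]
orientation: [0.235, 3.133, -0.0]
contact_force: [-1.3, -1.7, 2.0]
grip_width: 0.0286
gripper_force: 49.9
```

Emit:
servo_tool(commands=[[0, 0, 0, 0, 0, -0.2, 1], [0, 0, 0, 0, 0, -0.4, 1], [0, 0, 0, 0, 0, -0.4, 1], [0, 0, 0, 0, 0, -0.4, 1]])

```text
clock: 9.22
tcp_pos: [0.464, 0.0954, 0.1398]
orientation: [0.235, 3.133, -0.001]
contact_force: [-3.5, -1.4, 7.8]
grip_width: 0.0287
gripper_force: 50.6
```

The force rises to +8 N at z = 0.1398, as predicted, so the cover is seated. I release it and rise.

Emit:
servo_tool(commands=[[0, 0, 0, 0, 0, 0, 0.6], [0, 0, 0, 0, 0, 0, 0.5], [0, 0, 0, 0, 0, 0, 0.3], [0, 0, 0, 0, 0, 0, 0.1], [0, 0, 0, 0, 0, 0, 0]])

```text
clock: 9.63
tcp_pos: [0.464, 0.0954, 0.1392]
orientation: [0.236, 3.133, 0.0]
contact_force: [-0.6, -0.3, 0.6]
grip_width: 0.0772
gripper_force: 0.0
```

Emit:
servo_tool(commands=[[0, 0, 0, 0, 0, 0, 0], [0, 0, 0, 0, 0, 0, 0], [0, 0, 0, 0, 0, 5, 0], [0, 0, 0, 0, 0, 15, 0], [0, 0, 0, 0, 0, 30, 0]])

```text
clock: 10.05
tcp_pos: [0.4632, 0.0953, 0.1694]
orientation: [-0.235, -3.131, 0.0]
contact_force: [-0.4, -1.1, 0.0]
grip_width: 0.0858
gripper_force: 0.0
```

Emit:
servo_tool(commands=[[0, 0, 0, 0, 0, 20, 0], [0, 0, 0, 0, 0, 45, 0], [0, 0, 0, 0, 0, 65, 0], [0, 0, 0, 0, 0, 75, 0], [0, 0, 0, 0, 0, 75, 0]])

```text
clock: 10.47
tcp_pos: [0.4654, 0.096, 0.2469]
orientation: [0.235, 3.128, 0.001]
contact_force: [-0.6, -0.2, 0.1]
grip_width: 0.0854
gripper_force: 0.0
```

Run:
```python
from disc import *
o,p,d,W=wrist(); T=tool()[1]; cv2.imwrite("pics/w4.png",p); print(o["clock"],o["tcp_pos"],"yaw y",np.degrees(np.arctan2(T[1,1],T[0,1])),o["joints"],o["grip_width"])
Z=W[...,2]; R=np.hypot(W[...,0]-.464,W[...,1]-.094); hsv=cv2.cvtColor(p,cv2.COLOR_BGR2HSV)
m=(hsv[...,1]<60)&(Z>.115)&(Z<.145)&(R<.085); Q=W[m]
for _ in range(3):
    A=np.c_[Q[:,:2]-[.464,.094],np.ones(len(Q))]; s=np.linalg.lstsq(A,Q[:,2],rcond=None)[0]; Q=Q[abs(Q[:,2]-A@s)<.002]
print(len(Q),"tilt",np.degrees(s[:2]),"z top",s[2])
H,S,V=[hsv[...,k].astype(int) for k in range(3)]; y=(H>20)&(H<36)&(S>130)&(Z>.094)&(Z<.104); Q=W[y]
print(len(Q)); 
if len(Q)>50: print(cv2.minAreaRect(Q[:,:2].astype(np.float32)*1000),np.median(Q[:,2]))
```

```text
10.4667 [0.46537671 0.0959675  0.24688378] yaw y 81.38520638351137 [ 0.44923177  0.22620395 -0.88366787  1.95701738  0.20401674  1.04412712
  0.89598277] 0.08540459270809227
29869 tilt [ 0.02559929 -0.03599057] z top 0.13064562103569602
305
((637.03759765625, 71.74658966064453), (13.035361289978027, 29.692237854003906), 81.17930603027344) 0.09824215942368547
```

View pics/w4.png

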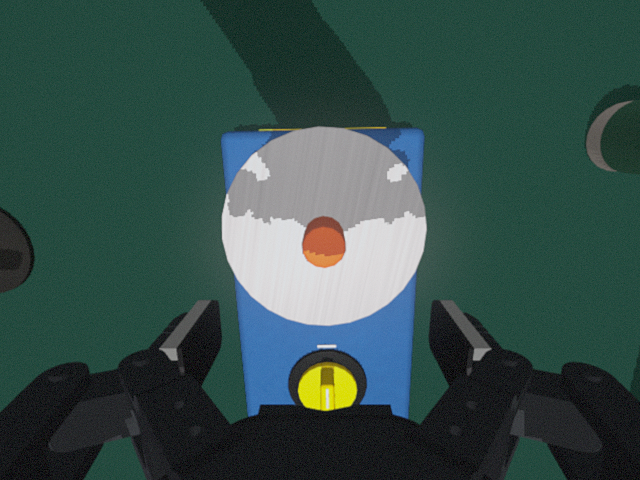

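The wrist view shows the cover on the pot at (325,226), level to 0.05° with its top at 130.6 mm (131 expected), so it is seated and released. The switch is at (327,385). I go there.

Emit:
servo_tool(commands=[[0, 0, 0.5, 12, -1.6, 0, 0], [0, 0, 0.5, 34, -4.6, 0, 0], [0, 0, 0.5, 60, -8.2, 0, 0], [0, 0, 0.5, 86, -11.8, 0, 0], [0, 0, 0.5, 112, -15.3, 0, 0]])

```text
clock: 10.93
tcp_pos: [0.5771, 0.0792, 0.242]
orientation: [-0.222, -3.131, 0.001]
contact_force: [0.2, 0.2, -0.5]
grip_width: 0.0854
gripper_force: 0.0
```

Emit:
servo_tool(commands=[[0, 0, 0.5, 25, -3.4, 0, 0], [0, 0, 0.5, 48, -6.6, 0, 0], [0, 0, 0.5, 65, -9, 0, 0], [0, 0, 0.5, 75.5, -10.4, 0, 0], [0, 0, 0.5, 75.5, -10.4, 0, 0]])

```text
clock: 11.35
tcp_pos: [0.6532, 0.0685, 0.2411]
orientation: [-0.21, -3.132, 0.0]
contact_force: [0.2, -0.6, -0.3]
grip_width: 0.0851
gripper_force: 0.0
```

Emit:
servo_tool(commands=[[0, 0, 0, 0, 0, -10, 0], [0, 0, 0, 0, 0, -35, 0], [0, 0, 0, 0, 0, -60, 0], [0, 0, 0, 0, 0, -80, 0], [0, 0, 0, 0, 0, -85, 0]])

```text
clock: 11.77
tcp_pos: [0.6479, 0.069, 0.1541]
orientation: [-0.206, -3.127, 0.003]
contact_force: [-0.1, -0.3, -0.1]
grip_width: 0.0853
gripper_force: 0.0
```

Run:
```python
from h import *
o,p,d,W=wrist(); T=tool()[1]; cv2.imwrite("pics/w5.png",p); print(o["clock"],o["tcp_pos"],"yaw y",np.degrees(np.arctan2(T[1,1],T[0,1])),"z",T[:3,2],o["joints"])
Z=W[...,2]; hsv=cv2.cvtColor(p,cv2.COLOR_BGR2HSV); H,S,V=[hsv[...,k].astype(int) for k in range(3)]
for lo,hi in((.092,.106),(.06,.08)):
    y=(H>20)&(H<36)&(S>110)&(Z>lo)&(Z<hi); Q=W[y]; print(len(Q))
    if len(Q)>50: print(cv2.minAreaRect(Q[:,:2].astype(np.float32)*1000),np.median(Q[:,2]))
```

```text
11.7667 [0.64789655 0.0689639  0.1541225 ] yaw y 82.46759054276755 z [-0.00650633 -0.001249   -0.99997805] [ 0.30138936  0.62568823 -0.72783297  1.6407455   0.46122521  1.06265064
  0.87491826]
2011
((653.011474609375, 69.94917297363281), (13.790401458740234, 60.33182907104492), 82.50479125976562) 0.09831898919092766
4695
((654.4891357421875, 69.88418579101562), (65.00984954833984, 65.98201751708984), 82.42720031738281) 0.06855988271495644
```

View pics/w5.png

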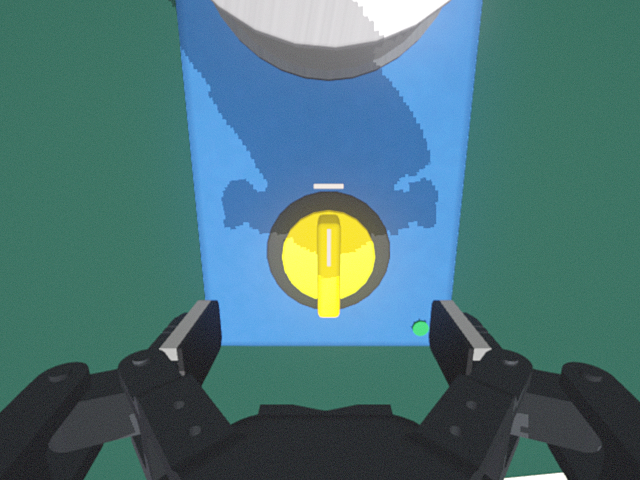

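The bar is at pixel (329,265) and measures (0.653, 0.070), 60x14 mm, aligned with the gripper to 0.1°. I descend.

Emit:
servo_tool(commands=[[0, 0, 0, 0.5, 0.3, -10, 0], [0, 0, 0, 0.5, 0.3, -30, 0], [0, 0, 0, 0.5, 0.3, -48, 0], [0, 0, 0, 0.5, 0.3, -56, 0], [0, 0, 0, 0.5, 0.3, -56, 0]])

```text
clock: 12.23
tcp_pos: [0.651, 0.0698, 0.1018]
orientation: [-0.208, -3.133, 0.001]
contact_force: [-0.8, -0.7, 0.2]
grip_width: 0.0855
gripper_force: 0.0
```

Emit:
servo_tool(commands=[[0, 0, 0, 0, 0, 0, 0], [0, 0, 0, 0, 0, 0, 0], [0, 0, 0, 0, 0, 0, 0]])

```text
clock: 12.48
tcp_pos: [0.6529, 0.0704, 0.1047]
orientation: [0.208, 3.132, 0.001]
contact_force: [-0.2, -0.0, 1.5]
grip_width: 0.0852
gripper_force: 0.0
```

Emit:
servo_tool(commands=[[0, 0, 0, 0, -0.4, -8, 0], [0, 0, 0, 0, -0.4, -16, 0], [0, 0, 0, 0, -0.4, -24, 0], [0, 0, 0, 0, -0.4, -29, 0], [0, 0, 0, 0, -0.4, -29, 0]])

```text
clock: 12.9
tcp_pos: [0.6508, 0.0692, 0.0722]
orientation: [-0.208, -3.132, 0.001]
contact_force: [-0.3, -0.4, -0.6]
grip_width: 0.0855
gripper_force: 0.0
```

Emit:
servo_tool(commands=[[0, 0, 0, 0, 0, 0, 0.3], [0, 0, 0, 0, 0, 0, 0.6], [0, 0, 0, 0, 0, 0, 0.8], [0, 0, 0, 0, 0, 0, 1], [0, 0, 0, 0, 0, 0, 1]], force=40)

```text
clock: 13.32
tcp_pos: [0.6521, 0.0696, 0.0745]
orientation: [0.208, 3.134, 0.0]
contact_force: [0.2, 0.3, -0.1]
grip_width: 0.0253
gripper_force: 0.0
```

Emit:
servo_tool(commands=[[0, 0, 0, 0, 0, 0, 1], [0, 0, 0, 0, 0, 0, 1], [0, 0, 0, 0, 0, 0, 1]])

```text
clock: 13.57
tcp_pos: [0.6522, 0.0703, 0.0747]
orientation: [0.207, 3.134, 0.001]
contact_force: [0.5, 2.2, 2.5]
grip_width: 0.0134
gripper_force: 43.5
```

Gripped at 13.4 mm opening. Now I turn clockwise (negative about z).

Emit:
servo_tool(commands=[[0, 0, -3, 0, 0, 0, 1], [0, 0, -7, 0, 0, 0, 1], [0, 0, -12, 0, 0, 0, 1], [0, 0, -17, 0, 0, 0, 1], [0, 0, -22, 0, 0, 0, 1]])

```text
clock: 13.98
tcp_pos: [0.6523, 0.0707, 0.0747]
orientation: [0.807, 3.035, 0.002]
contact_force: [0.7, 1.8, 2.2]
grip_width: 0.0133
gripper_force: 43.4
```

Emit:
servo_tool(commands=[[0, 0, -5, 0, 0, 0, 1], [0, 0, -10, 0, 0, 0, 1], [0, 0, -15, 0, 0, 0, 1], [0, 0, -20, 0, 0, 0, 1], [0, 0, -24, 0, 0, 0, 1]])

```text
clock: 14.4
tcp_pos: [0.6526, 0.071, 0.0747]
orientation: [1.421, 2.801, 0.004]
contact_force: [2.8, 3.7, 0.3]
grip_width: 0.0128
gripper_force: 43.2
```

Emit:
servo_tool(commands=[[0, 0, -5, 0, 0, 0, 1], [0, 0, -10, 0, 0, 0, 1], [0, 0, -15, 0, 0, 0, 1], [0, 0, -19, 0, 0, 0, 1], [0, 0, -21, 0, 0, 0, 1]])

```text
clock: 14.82
tcp_pos: [0.6529, 0.0712, 0.0747]
orientation: [1.907, 2.496, 0.005]
contact_force: [2.8, 3.5, -0.4]
grip_width: 0.0133
gripper_force: 43.1
```

Run:
```python
from h import *
o,T=tool(); print(o["clock"],o["tcp_pos"],"yaw y",np.degrees(np.arctan2(T[1,1],T[0,1])),o["contact_force"],o["moment"],o["joints"])
```

```text
14.8167 [0.65289108 0.07120077 0.07467895] yaw y 15.237944435634347 [ 2.75912078  3.49295349 -0.38849654] [ 0.65670263 -0.34688772 -0.11566843] [ 0.08565311  0.65062578 -0.40750527  1.69983593  0.3218376   0.85523272
 -0.19394316]
```

Turned 67°. I release, rise and check.

Emit:
servo_tool(commands=[[0, 0, 0, 0, 0, 0, 0.7], [0, 0, 0, 0, 0, 0, 0.4], [0, 0, 0, 0, 0, 0, 0], [0, 0, 0, 0, 0, 0, 0], [0, 0, 0, 0, 0, 0, 0]])

```text
clock: 15.23
tcp_pos: [0.6518, 0.0691, 0.0741]
orientation: [-1.903, -2.499, 0.001]
contact_force: [-0.6, -0.8, 1.2]
grip_width: 0.0724
gripper_force: 0.0
```

Emit:
servo_tool(commands=[[0, 0, 0, 0, 0, 8, 0], [0, 0, 0, 0, 0, 25, 0], [0, 0, 0, 0, 0, 50, 0], [0, 0, 0, 0, 0, 75, 0], [0, 0, 0, 0, 0, 100, 0]])

```text
clock: 15.65
tcp_pos: [0.6517, 0.0695, 0.1758]
orientation: [-1.903, -2.499, 0.0]
contact_force: [0.5, -0.4, -0.3]
grip_width: 0.0853
gripper_force: 0.0
```

Emit:
servo_tool(commands=[[0, 0, 0, 0, 0, 20, 0], [0, 0, 0, 0, 0, 35, 0], [0, 0, 0, 0, 0, 40, 0], [0, 0, 0, 0, 0, 40, 0], [0, 0, 0, 0, 0, 40, 0]])

```text
clock: 16.07
tcp_pos: [0.6516, 0.0694, 0.2138]
orientation: [-1.903, -2.499, 0.001]
contact_force: [-0.9, 0.6, -0.2]
grip_width: 0.0857
gripper_force: 0.0
```

Run:
```python
from h import *
o,p,d,W=wrist(); q,_=r.grab_frame("scene"); cv2.imwrite("pics/w6.png",np.hstack([cv2.resize(p,(400,300)),cv2.resize(q,(400,300))])); print(o["clock"],o["tcp_pos"],o["contact_force"])
Z=W[...,2]; hsv=cv2.cvtColor(p,cv2.COLOR_BGR2HSV); H,S,V=[hsv[...,k].astype(int) for k in range(3)]
y=(H>20)&(H<36)&(S>110)&(Z>.092)&(Z<.106); Q=W[y]; print(len(Q),cv2.minAreaRect(Q[:,:2].astype(np.float32)*1000)); e,v=np.linalg.eigh(np.cov(Q[:,:2].T)); print("bar deg",np.degrees(np.arctan2(v[1,1],v[0,1])))
m=(Z>.127)&(Z<.135)&(S<60); Q=W[m]; A=np.c_[Q[:,:2]-[.464,.094],np.ones(len(Q))]; s=np.linalg.lstsq(A,Q[:,2],rcond=None)[0]; print(len(Q),np.degrees(s[:2]),s[2])
```

```text
16.0667 [0.65161693 0.0694219  0.21380377] [-0.87759228  0.5665094  -0.19465899]
1302 ((653.4542236328125, 70.3436050415039), (13.961517333984375, 60.4542350769043), 13.737947463989258)
bar deg 103.90145547603043
32965 [-0.03968415 -0.02875097] 0.1305409546273742
```

View pics/w6.png

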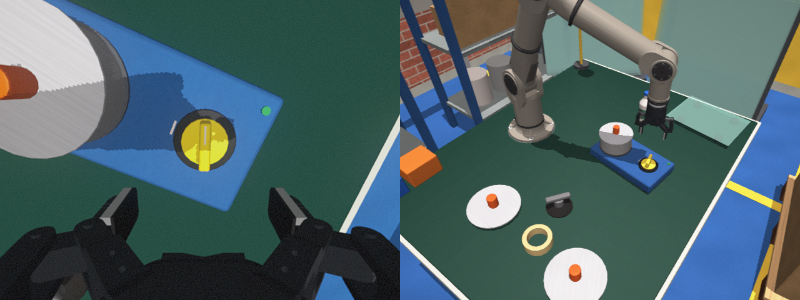

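The picture shows the bar (204,145) turned 68.6° clockwise to the on stop. The cover is level on the pot and everything else is in place. Handing in.

```bash
python3 -c "
from bench import r
print(r.hand_in())"
```

```text
the job is handed in; nothing more can be done
None
```

The cover sits level and fully seated on the pot, the switch is turned clockwise to its on stop (measured 68.6° of about 69°), the lifter, bottle and tape were left alone, and I handed the job in at about 16 s; no verdict was returned.

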